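# Load the casting in the drilling fixture

### The job

Load the bearing bracket into the drilling fixture: lay it flat on the rest rails and push it fully home against both locating dowels and the end stop. Then close the toggle clamp all the way so that it holds the bracket there, and let go. Leave the other things on the bench where they are.

Things in the scene. Friction and masses are not known exactly. Their poses are not given: they have to be found in the camera images.
- bracket: Loose aluminium bearing bracket, 0.5 to 0.75 kg, lying flat on a sheet of paper to the robot's right. Flange 140 mm (its x) by 90 mm (its y), 14 mm thick; on its centre a plain round upright hub 44 mm in diameter, rising 34 mm above the flange (top 48 mm above the underside), with a 27 mm bore. Same either way round. Origin: centre of the underside; z up.
- fixture: Steel drilling fixture bolted to the bench, base plate 240 mm (its x) by 200 mm (its y) by 20 mm thick. Origin: centre of the underside, z up; +x points roughly away from the robot, +y roughly to the robot's left. Two rest rails, 18 mm wide, at x = -35 and +35 mm, from y = -93 to +3 mm, tops 28 mm high, carry the bracket. Open on its -x and -y sides.
- seat (a point): Point on the fixture, with the fixture's axes, where the centre of the bracket's underside lies when the bracket is home: fixture x = 0, y = -45 mm, 28 mm high. Home, the bracket's 140 mm length runs along the fixture's x.
- dowel_near (a point): Centre of the top of the locating dowel nearer the robot: an upright steel pin 16 mm in diameter, top 50 mm above the bench, at fixture x = -45, y = 8 mm. The bracket's long edge goes against its -y side (fixture y = 0).
- dowel_far (a point): The same for the other dowel, at fixture x = +45, y = 8 mm.
- stop_button (a point): Centre of the face of the end stop's round button, 14 mm in diameter, facing the fixture's -x, at fixture x = 70, y = -45 mm, 35 mm high: the bracket's short end goes against it. The block behind it is 50 mm wide (fixture y), from x = 77 to 103 mm, top 46 mm high.
- clamp_handle: Handle of the toggle clamp, turning in the fixture's y-z plane at x = 0. Open it stands up, 68 degrees above level, top 165 mm above the bench; fully closed it lies level, pointing to the fixture's +y. Origin: its pin on the arm, at fixture (y, z) = (62, 43) mm open, (40, 62) closed. It stays where it is left, takes 2 to 5 N at the grip and presses the pad down over its last 0.15 rad.
- handle_grip (a point): Middle of the handle's black rubber grip, 90 mm from the handle's origin; the grip is 80 mm long, 22 mm wide along the fixture's x, 16 mm thick. Closing it travels in the fixture's y-z plane (x = 0) through (y, z) = (98, 125) mm open, (118, 117), (130, 107), (133, 98), (133, 87), (131, 74), (130, 58), to (130, 55) fully closed.
- clamp_arm: Arm of the toggle clamp, 60 mm long, swung by the handle about fixture y = 40 mm, 40 mm high (its origin). Open it stands upright, top about 105 mm above the bench; closed it lies level between the dowels and its 14 mm rubber pad bears on the flange between hub and dowels, at fixture x = 0, y = -12 mm. The clamp stands behind the dowels, fixture y = 20 to 96 mm, within 28 mm of x = 0.
- turned_flange: Turned steel flange lying flat, 104 mm in diameter, 40 mm high. Bystander. Origin: centre of the underside.
- wash_bottle: White plastic bottle with a black cap, 66 mm in diameter, 170 mm high. Bystander. Origin: centre of the underside.
- screwdriver: Screwdriver with a black handle, 210 mm long, lying on the bench. Bystander.
- cup: White paper cup, 80 mm in diameter, 100 mm high. Bystander. Origin: centre of the underside.

How it is judged:
On the way:
1. with the clamp still open, the bracket is home: flat on the rails, against both dowels and the end stop (clamp open: middle of the handle's grip more than 105 mm above the bench) (z of handle_grip in the frame of fixture above 0.105 m and x of bracket in the frame of seat above -0.0015 m and y of bracket in the frame of seat above -0.0015 m and distance between bracket and seat below 0.003 m and angle between the x axis of bracket and the x axis of fixture, either way round below 0.025 rad and angle between bracket's own z axis and vertical below 0.03 rad), for 0.2 s.
At the end, for the whole second after the job is handed in: Bracket at rest, flat on the rails (0.03 rad), square to the fixture (0.025 rad), at most 1.5 mm off the dowels and off the end stop, origin within 3 mm of seat; handle down (middle of its grip below 65 mm) and the pad pressing on the bracket with over 3 N (z of handle_grip in the frame of fixture below 0.065 m and contact force between clamp_arm and bracket above 3 N and x of bracket in the frame of seat above -0.0015 m and y of bracket in the frame of seat above -0.0015 m and distance between bracket and seat below 0.003 m and angle between the x axis of bracket and the x axis of fixture, either way round below 0.025 rad and angle between bracket's own z axis and vertical below 0.03 rad and linear speed of bracket below 0.01 m/s); the robot touches nothing.
It fails at once if another thing on the bench was moved by more than 20 mm (distance of any of turned_flange, wash_bottle, screwdriver, cup from where it was at the start of the episode above 0.02 m).
It also fails if it takes over 72 s, if anything falls off the work surface, if the arm or the gripper's body presses on something with over 40 N, if the wrist force passes 120 N, or if a joint passes its speed limit or range.

### The arm

A 6-joint arm with a two-finger parallel gripper is mounted at the origin on the work surface. World frame = base frame: x ahead of the robot, y to its left, z up, the work surface at z = 0. Lengths are in m, angles in rad, forces in N, time in s.
With the tool pointing down it reaches from about 0.225 to 0.875 m from the base axis. Payload 3.4 kg.
Tool frame: the origin (TCP) lies at the centre of the arm's flange, where the gripper is bolted on; the fingertips stand manip.tcp_to_tips ahead of it and the grasp point (between the pads) lies 155 mm ahead of it (manip.tcp_to_tips is the distance from the TCP to the fingertips, in m); z points along the fingers, y is the line along which they close (so a half turn about z gives the same grasp; the last joint's range is limited). The gripper opens to 85 mm and grips with 20 to 120 N. Pads are 22 mm wide; open, the fingers measure 114 mm over their backs; the gripper's body (76 mm by 85 mm) begins 54 mm behind the grasp point. The pads swing forward as they close: fully open they stand 13 mm farther back than shut.
Start: joints at [-1.344, 0.276, 1.505, -0, 1.361, -0.121], TCP at [0.196, -0.541, 0.405] pointing down, gripper open.
Joint ranges: [-2.89, 2.89], [-0.75, 2.08], [0.22, 2.7], [-1.18, 4.32], [0.11, 2.71], [-2.7, 2.7]. Speed limits (rad/s): [2.57, 2.57, 3.14, 3.14, 3.14, 3.14].

### API

Orientations are given as a unit quaternion [w, x, y, z].
In Python, from rig import sensors, imaging, manip gives the robot as it stands. The module is installed in compiled form; this text tells all that it offers.
- The arm moves only by the tool jog_arm, never from a script. Its argument "plan" is a list of rows, each an object of numbers: "dx", "dy", "dz": the shift along the tool's x, y, z in mm; "ax", "ay", "az": the turn, a rotation vector about the tool's x, y, z in units of 6 degrees (1.0 is 6 degrees); "grip": the closure, from 0 (fully open) to 1 (shut). A call has 1 to 20 rows; each row shifts and turns the commanded pose from where the row before left it, along the tool's axes as they then stand; what a row does not reach is not made up. A row lasts 1/12 s, in which the tool goes at most 41.7 mm and 7.16 degrees, less where a joint would pass 70% of its speed; a pose out of reach is approached as far as the arm can. A call is refused whole if a number of a shift passes 41.7 or a number of a turn 1, either way. A call with a gripper value outside its range is refused whole. The fingers move at their own pace and stop on an object; "grip_force" is the grip in N (left out, the last holds). Time passes only in rows, so rows that do not move let the fingers close. It gives the time, the measured TCP pose, the force, the opening and the grip force at its end, in the units of the state.
- sensors.get_state(): the state, without advancing time (a new reading comes with each control period).
- imaging.get_image(name): name is "side" or "top" or "wrist"; returns a dict with "image" (480x640x3 uint8, red, green, blue), "K" (3x3 intrinsics, pixels), "extrinsics" (4x4, takes a point from world to camera coordinates). Camera axes: x right, y up, looking along -z (the intrinsics and any distortion apply to the point x, -y, -z); pixel columns grow to the right and rows downward; lengths in m; the calibration is good to about 2 mm. A picture is of the moment at which its call begins. There is no depth.
- manip.sign_off(): hands the job in; it is judged then, once.
The state is a dict: "clock": time; "qpos": joint angles; "qd": joint speeds; "effort": joint torques, N m; "position": TCP position; "ee_rot": TCP orientation; "contact_force": force on the tool from outside, world axes, zero at the start; "moment": the same for the moment, N m; "width": finger opening in m; "gripper_force": force on a finger pad.
Only numpy, scipy, OpenCV 4.12 (cv2) and the standard library are available. Lean on these libraries where they do the work, as an engineer would, in place of code of your own. Each camera call takes 0.05 s, during which the arm holds its last target. There are 200 camera calls.

## Working session

There is one attempt and no reset: what is moved stays moved. The work goes in short steps, Python scripts to look and compute and a tool call to move; the robot and the scene stay as the last step left them, time stands still between calls to the robot, and variables do not carry over. Pictures are saved under pics/ and viewed, at most 10 in all, crops included, and the job is handed in when it is done.

Besides the shell and the picture viewer there is one more tool, called after ">>>" as name(argument=value, ...), one argument or row to a line, values as JSON. jog_arm: Moves the arm, as the interface text tells. Its arguments: {"type":"object","properties":{"plan":{"type":"array"},"grip_force":{"type":"number"}},"required":["plan"]}

```bash
mkdir -p pics; cat > h.py <<'E'
import numpy as np, cv2
from rig import sensors, imaging, manip
def grab(n,f):
    d=imaging.get_image(n); cv2.imwrite(f'pics/{f}.png',cv2.cvtColor(d['image'],cv2.COLOR_RGB2BGR))
    np.savez(f'pics/{f}.npz',K=d['K'],E=d['extrinsics']); return d
def load(f):
    d=np.load(f'pics/{f}.npz'); return d['K'],d['E']
def ray(f,u,v,z):
    K,E=load(f); c=np.linalg.inv(K)@[u,v,1]; c=np.array([c[0],-c[1],-c[2]])
    R,t=E[:3,:3],E[:3,3]; o=-R.T@t; d=R.T@c; return o+d*(z-o[2])/d[2]
def proj(f,p):
    K,E=load(f); c=E[:3,:3]@np.array(p)+E[:3,3]; q=K@[c[0],-c[1],-c[2]]; return q[:2]/q[2]
E
python3 - <<'E'
from h import *
for n in ['top','side','wrist']:
    d=grab(n,n+'0'); print(n,[k for k in d],d['K'].round(1).tolist(),d['extrinsics'].round(3).tolist())
print(sensors.get_state(),manip.tcp_to_tips)
E
```

```text
top ['image', 'K', 'extrinsics'] [[456.6, 0.0, 320.5], [0.0, 456.6, 233.6], [0.0, 0.0, 1.0]] [[-0.002, -1.0, 0.013, -0.048], [0.996, -0.001, 0.088, -0.583], [-0.088, 0.013, 0.996, -1.401], [0.0, 0.0, 0.0, 1.0]]
side ['image', 'K', 'extrinsics'] [[464.6, 0.0, 319.5], [0.0, 464.6, 250.4], [0.0, 0.0, 1.0]] [[-0.968, -0.249, 0.017, 0.565], [0.134, -0.458, 0.879, -0.193], [-0.211, 0.853, 0.477, -1.068], [0.0, 0.0, 0.0, 1.0]]
wrist ['image', 'K', 'extrinsics'] [[404.4, 0.0, 311.8], [0.0, 404.4, 240.6], [0.0, 0.0, 1.0]] [[0.34, -0.94, -0.001, -0.575], [0.895, 0.324, -0.307, 0.04], [0.289, 0.103, 0.952, -0.381], [0.0, 0.0, 0.0, 1.0]]
{'clock': 0.15, 'qpos': array([-1.34395235e+00,  2.76436603e-01,  1.50582832e+00, -2.66173108e-05,
        1.36070908e+00, -1.20981244e-01]), 'qd': array([-2.66532896e-05, -1.66439201e-03, -4.38306366e-03, -2.10855443e-04,
        7.62624722e-04, -5.37907753e-04]), 'effort': array([ 1.03794680e-04, -4.17146122e+01, -2.46033472e+01, -1.11049071e-04,
        7.66664132e-03, -2.69760790e-06]), 'position': array([ 0.19595642, -0.54041491,  0.40405134]), 'ee_rot': array([-6.89016870e-04,  9.84914563e-01,  1.73039955e-01, -4.95370699e-05]), 'contact_force': array([-0.41102194, -0.18183107, -0.2973028 ]), 'moment': array([-0.05109143, -0.0070262 , -0.02006554]), 'gripper_force': 0.0, 'width': 0.08545008588016993} 0.1734
```

View pics/top0.png

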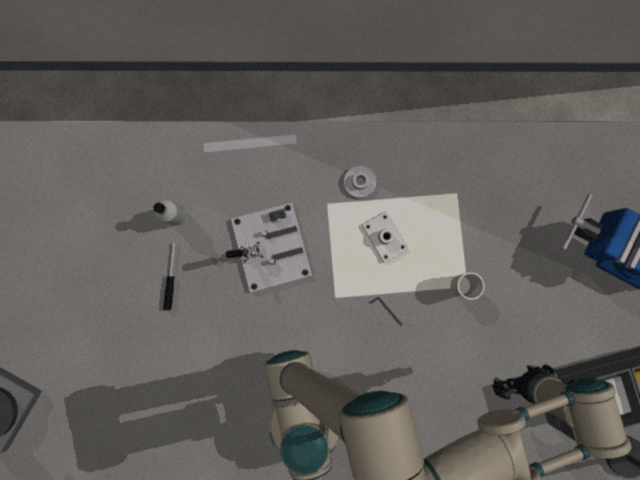

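View pics/side0.png

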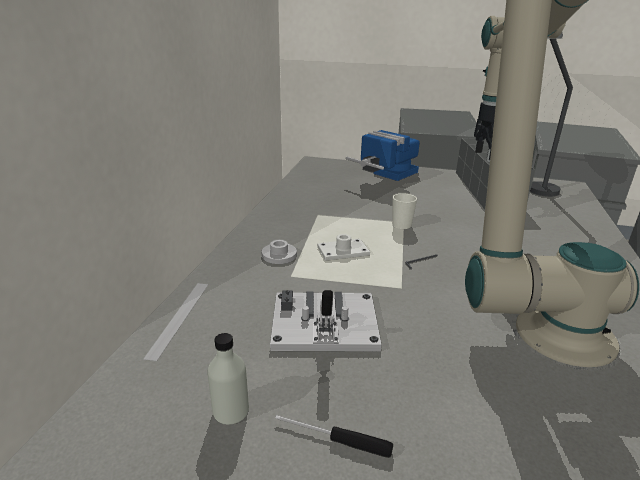

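The top view shows the fixture around (271,248), the bracket around (386,237), the flange at (360,182) and the cup at (470,286). The side view shows the fixture at (326,320). I'll enlarge the top view next.

```bash
python3 - <<'E'
import cv2
a=cv2.imread('pics/top0.png')
c=cv2.resize(a[185:305,220:420],None,fx=4,fy=4,interpolation=cv2.INTER_CUBIC)
c=cv2.convertScaleAbs(c,alpha=1.1)
cv2.imwrite('pics/topc.png',c)
a=cv2.imread('pics/side0.png')
c=cv2.resize(a[225:360,255:395],None,fx=4.4,fy=4.4,interpolation=cv2.INTER_CUBIC)
cv2.imwrite('pics/sidec.png',c)
E
```

```text
(no output)
```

View pics/topc.png

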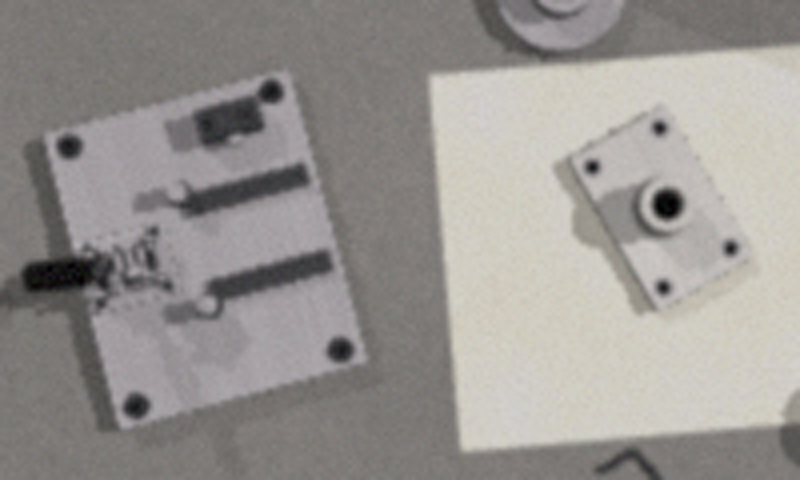

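View pics/sidec.png

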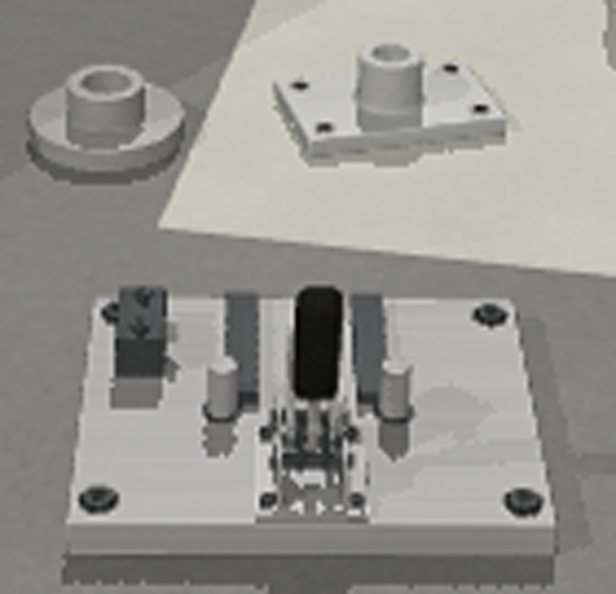

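```bash
cat > fit.py <<'E'
from h import *
from scipy.optimize import least_squares
T=lambda u,v:('top0',220+(u+.5)/4-.5,185+(v+.5)/4-.5)
S=lambda u,v:('side0',255+(u+.5)/4.4-.5,225+(v+.5)/4.4-.5)
def W(p,l): c,s=np.cos(p[2]),np.sin(p[2]); return [p[0]+c*l[0]-s*l[1],p[1]+s*l[0]+c*l[1],l[2]]
def fit(obs,p0):
    f=lambda p:np.concatenate([proj(o[0],W(p,l(p)))-o[1:] for o,l in obs])
    r=least_squares(f,p0,loss='soft_l1'); print(r.x.round(4),np.degrees(r.x[2]),'\n',r.fun.reshape(-1,2).round(1).tolist()); return r.x
C=lambda x,y,z:(lambda p:(x,y,z))
sc=lambda a,b,z:(lambda p:(a*p[3],b*p[4],z))
fx=[(T(45,133),C(.12,.1,.02)),(T(292,70),C(.12,-.1,.02)),(T(365,360),C(-.12,-.1,.02)),(T(122,430),C(-.12,.1,.02)),
(T(69,147),sc(1,1,.022)),(T(271,91),sc(1,-1,.022)),(T(341,349),sc(-1,-1,.022)),(T(136,405),sc(-1,1,.022)),
(T(178,191),C(.045,.008,.05)),(T(209,304),C(-.045,.008,.05)),
(S(223,367),C(.045,.008,.05)),(S(397,368),C(-.045,.008,.05)),(S(98,500),sc(1,1,.022)),(S(523,501),sc(-1,1,.022)),(S(490,315),sc(-1,-1,.022)),
(S(68,524),C(.12,.1,.02)),(S(553,524),C(-.12,.1,.02)),(S(517,298),C(-.12,-.1,.02))]
br=[(T(593,166),sc(1,1,.014)),(T(660,127),sc(1,-1,.014)),(T(731,247),sc(-1,-1,.014)),(T(663,287),sc(-1,1,.014)),
(T(666,204),C(0,0,.048)),(S(391,53),C(0,0,.048)),(S(324,128),sc(1,1,.014)),(S(300,86),sc(1,-1,.014)),(S(450,69),sc(-1,-1,.014)),(S(481,108),sc(-1,1,.014)),
(T(570,157),C(.07,.045,.014)),(T(662,104),C(.07,-.045,.014)),(T(750,254),C(-.07,-.045,.014))]
F=fit(fx,[.6,.05,.25,.1,.08]); B=fit(br,[.6,-.2,.5,.05,.03])
print('seat',W(F,(0,-.045,.028)))
from scipy.spatial.transform import Rotation as R
st=sensors.get_state(); q=st['ee_rot']; print(R.from_quat(q[[1,2,3,0]]).as_matrix().round(3).tolist())
np.savez('fit.npz',F=F,B=B)
E
python3 fit.py
```

```text
[0.5436 0.107  0.2613 0.1045 0.0825] 14.970289506537497 
 [[-0.7, -0.2], [-0.8, -0.7], [0.6, 0.5], [-1.0, -0.1], [-0.2, -0.5], [0.3, 0.0], [-0.1, -0.1], [-0.4, -0.1], [-0.6, -0.1], [-1.0, -0.0], [0.2, -1.2], [0.1, -1.0], [0.5, -0.9], [0.2, -0.4], [0.3, -0.8], [-0.5, -0.5], [1.4, 0.4], [-0.4, -0.1]]
[ 0.5753 -0.2515  0.5186  0.055   0.0309] 29.71431828575309 
 [[-0.4, -0.1], [-0.3, -0.0], [-0.4, 0.1], [-0.2, -0.2], [0.3, -0.3], [0.2, -0.2], [0.2, -0.2], [0.0, -0.3], [0.2, -0.2], [0.0, 0.2], [-0.9, 0.2], [0.6, -0.5], [1.1, 0.2]]
seat [np.float64(0.5552513845532356), np.float64(0.0635566753113331), 0.028]
[[0.94, 0.341, -0.0], [0.341, -0.94, 0.001], [0.0, -0.001, -1.0]]
```

>>> jog_arm(
  plan=[
    {"az": -0.815},
    {"az": -0.815},
    {"dx": 29.5,"dy": -3.9},
    {"dx": 29.5,"dy": -3.9},
    {"dx": 29.5,"dy": -3.9},
    {"dx": 29.5,"dy": -3.9},
    {"dx": 29.5,"dy": -3.9},
    {"dx": 29.5,"dy": -3.9},
    {"dx": 29.5,"dy": -3.9},
    {"dx": 29.5,"dy": -3.9},
    {"dx": 29.5,"dy": -3.9},
    {"dx": 29.5,"dy": -3.9},
    {"dx": 29.5,"dy": -3.9},
    {"dx": 29.5,"dy": -3.9},
    {"dx": 29.5,"dy": -3.9},
    {"dx": 29.5,"dy": -3.9},
    {"dx": 29.5,"dy": -3.9},
    {"dx": 29.5,"dy": -3.9},
  ],
  grip_force=60,
)

```text
$.plan[0]: bad value
```

>>> jog_arm(
  plan=[
    {"dz": 0},
    {"dz": 0},
  ],
)

```text
$.plan[0]: bad value
```

```bash
cat > go.py <<'E'
import sys
from h import *
from scipy.spatial.transform import Rotation as R
f=np.load('fit.npz');F=f['F'];B=f['B']
def rel(fr,st=None):
    st=st or sensors.get_state(); q=st['ee_rot']; M=R.from_quat(q[[1,2,3,0]]).as_matrix(); p=st['position']
    c,s=np.cos(fr[2]),np.sin(fr[2]); d=p[:2]-fr[:2]
    print('clock',round(st['clock'],2),'in frame mm',(1e3*np.array([c*d[0]+s*d[1],-s*d[0]+c*d[1],p[2]])).round(1),'yaw err deg',round(np.degrees(np.arctan2(M[1,0],M[0,0])-fr[2]),2),'tilt',M[:2,2].round(4),'F',st['contact_force'].round(1),'w',round(st['width'],4),'g',st['gripper_force'])
E
python3 - <<'E'
from go import *
rel(B); grab('wrist','w1')
print(proj('w1',[B[0],B[1],.048]))
E
```

```text
clock 0.15 in frame mm [-472.6  -62.9  404.1] yaw err deg -9.79 tilt [-0.0003  0.0013] F [-0.4 -0.2 -0.3] w 0.0855 g 0.0
[  14.43943947 -713.55694155]
```

View pics/w1.png

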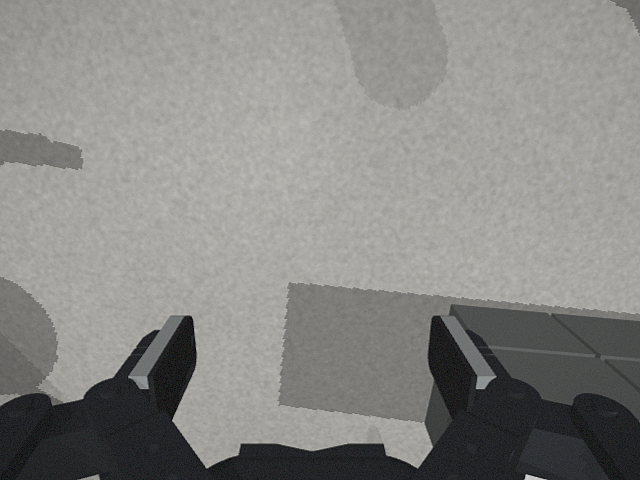

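The move was refused, so this wrist view only shows the open fingers over bare bench. Each row probably needs all seven keys.

>>> jog_arm(
  plan=[
    {"dx": 0,"dy": 0,"dz": 0,"ax": 0,"ay": 0,"az": -0.815,"grip": 0},
    {"dx": 0,"dy": 0,"dz": 0,"ax": 0,"ay": 0,"az": -0.815,"grip": 0},
    {"dx": 29.5,"dy": -3.9,"dz": 0,"ax": 0,"ay": 0,"az": 0,"grip": 0},
    {"dx": 29.5,"dy": -3.9,"dz": 0,"ax": 0,"ay": 0,"az": 0,"grip": 0},
    {"dx": 29.5,"dy": -3.9,"dz": 0,"ax": 0,"ay": 0,"az": 0,"grip": 0},
    {"dx": 29.5,"dy": -3.9,"dz": 0,"ax": 0,"ay": 0,"az": 0,"grip": 0},
    {"dx": 29.5,"dy": -3.9,"dz": 0,"ax": 0,"ay": 0,"az": 0,"grip": 0},
    {"dx": 29.5,"dy": -3.9,"dz": 0,"ax": 0,"ay": 0,"az": 0,"grip": 0},
    {"dx": 29.5,"dy": -3.9,"dz": 0,"ax": 0,"ay": 0,"az": 0,"grip": 0},
    {"dx": 29.5,"dy": -3.9,"dz": 0,"ax": 0,"ay": 0,"az": 0,"grip": 0},
    {"dx": 29.5,"dy": -3.9,"dz": 0,"ax": 0,"ay": 0,"az": 0,"grip": 0},
    {"dx": 29.5,"dy": -3.9,"dz": 0,"ax": 0,"ay": 0,"az": 0,"grip": 0},
    {"dx": 29.5,"dy": -3.9,"dz": 0,"ax": 0,"ay": 0,"az": 0,"grip": 0},
    {"dx": 29.5,"dy": -3.9,"dz": 0,"ax": 0,"ay": 0,"az": 0,"grip": 0},
    {"dx": 29.5,"dy": -3.9,"dz": 0,"ax": 0,"ay": 0,"az": 0,"grip": 0},
    {"dx": 29.5,"dy": -3.9,"dz": 0,"ax": 0,"ay": 0,"az": 0,"grip": 0},
    {"dx": 29.5,"dy": -3.9,"dz": 0,"ax": 0,"ay": 0,"az": 0,"grip": 0},
    {"dx": 29.5,"dy": -3.9,"dz": 0,"ax": 0,"ay": 0,"az": 0,"grip": 0},
    {"dx": 0,"dy": 0,"dz": 0,"ax": 0,"ay": 0,"az": 0,"grip": 0},
    {"dx": 0,"dy": 0,"dz": 0,"ax": 0,"ay": 0,"az": 0,"grip": 0},
  ],
  grip_force=60,
)

```text
clock: 1.87
position: [0.5759, -0.2514, 0.404]
ee_rot: [-0.0, 0.966, 0.258, -0.0]
contact_force: [0.1, -0.5, -1.1]
width: 0.0855
gripper_force: 0.0
```

```bash
python3 - <<'E'
from go import *
rel(B); grab('wrist','w2')
print(proj('w2',[B[0],B[1],.048]))
E
```

```text
clock 1.87 in frame mm [ 7.00e-01 -2.00e-01  4.04e+02] yaw err deg 0.15 tilt [-0.001   0.0002] F [ 0.1 -0.5 -1.1] w 0.0855 g 0.0
[311.14614055 209.68472451]
```

View pics/w2.png

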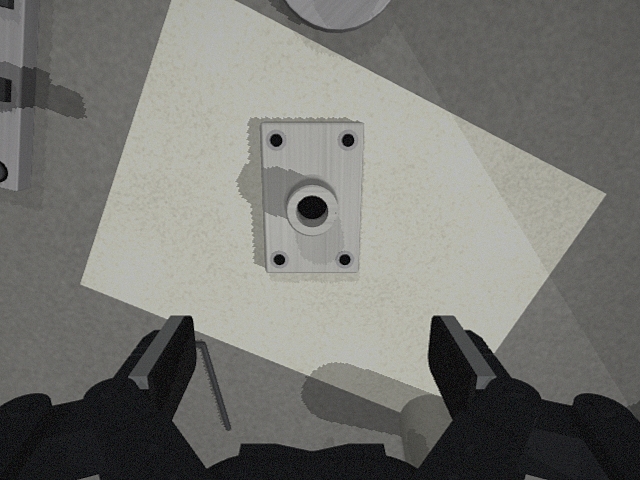

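The hub bore is at (312,209) against a predicted (311,210), and the edges are square to the tool. I'll descend and grip.

>>> jog_arm(
  plan=[
    {"dx": 0,"dy": 0,"dz": 30,"ax": 0,"ay": 0,"az": 0,"grip": 0},
    {"dx": 0,"dy": 0,"dz": 30,"ax": 0,"ay": 0,"az": 0,"grip": 0},
    {"dx": 0,"dy": 0,"dz": 30,"ax": 0,"ay": 0,"az": 0,"grip": 0},
    {"dx": 0,"dy": 0,"dz": 30,"ax": 0,"ay": 0,"az": 0,"grip": 0},
    {"dx": 0,"dy": 0,"dz": 30,"ax": 0,"ay": 0,"az": 0,"grip": 0},
    {"dx": 0,"dy": 0,"dz": 30,"ax": 0,"ay": 0,"az": 0,"grip": 0},
    {"dx": 0,"dy": 0,"dz": 20,"ax": 0,"ay": 0,"az": 0,"grip": 0},
    {"dx": 0,"dy": 0,"dz": 10,"ax": 0,"ay": 0,"az": 0,"grip": 0},
    {"dx": 0,"dy": 0,"dz": 0,"ax": 0,"ay": 0,"az": 0,"grip": 0},
    {"dx": 0,"dy": 0,"dz": 0,"ax": 0,"ay": 0,"az": 0,"grip": 0},
  ],
)

```text
clock: 2.75
position: [0.5747, -0.2533, 0.1951]
ee_rot: [0.0, 0.967, 0.256, -0.0]
contact_force: [1.1, -0.7, -0.1]
width: 0.0853
gripper_force: 0.0
```

>>> jog_arm(
  plan=[
    {"dx": 0,"dy": 0,"dz": 0,"ax": 0,"ay": 0,"az": 0,"grip": 1},
    {"dx": 0,"dy": 0,"dz": 0,"ax": 0,"ay": 0,"az": 0,"grip": 1},
    {"dx": 0,"dy": 0,"dz": 0,"ax": 0,"ay": 0,"az": 0,"grip": 1},
    {"dx": 0,"dy": 0,"dz": 0,"ax": 0,"ay": 0,"az": 0,"grip": 1},
    {"dx": 0,"dy": 0,"dz": 0,"ax": 0,"ay": 0,"az": 0,"grip": 1},
    {"dx": 0,"dy": 0,"dz": 0,"ax": 0,"ay": 0,"az": 0,"grip": 1},
    {"dx": 0,"dy": 0,"dz": 0,"ax": 0,"ay": 0,"az": 0,"grip": 1},
    {"dx": 0,"dy": 0,"dz": 0,"ax": 0,"ay": 0,"az": 0,"grip": 1},
    {"dx": 0,"dy": 0,"dz": 0,"ax": 0,"ay": 0,"az": 0,"grip": 1},
    {"dx": 0,"dy": 0,"dz": 0,"ax": 0,"ay": 0,"az": 0,"grip": 1},
  ],
)

```text
clock: 3.58
position: [0.5752, -0.2523, 0.1965]
ee_rot: [0.001, 0.967, 0.256, 0.001]
contact_force: [-1.2, 0.5, 6.3]
width: 0.0422
gripper_force: 61.8
```

>>> jog_arm(
  plan=[
    {"dx": 0,"dy": 0,"dz": -10,"ax": 0,"ay": 0,"az": 0,"grip": 1},
    {"dx": 0,"dy": 0,"dz": -20,"ax": 0,"ay": 0,"az": 0,"grip": 1},
    {"dx": 0,"dy": 0,"dz": -20,"ax": 0,"ay": 0,"az": 0,"grip": 1},
    {"dx": 0,"dy": 0,"dz": -20,"ax": 0,"ay": 0,"az": 0,"grip": 1},
    {"dx": 0,"dy": 0,"dz": -20,"ax": 0,"ay": 0,"az": 0,"grip": 1},
    {"dx": 0,"dy": 0,"dz": 0,"ax": 0,"ay": 0,"az": 0,"grip": 1},
    {"dx": 0,"dy": 0,"dz": 0,"ax": 0,"ay": 0,"az": 0,"grip": 1},
    {"dx": 0,"dy": 0,"dz": 0,"ax": 0,"ay": 0,"az": 0,"grip": 1},
  ],
)

```text
clock: 4.25
position: [0.5743, -0.2521, 0.2835]
ee_rot: [-0.001, 0.967, 0.256, -0.001]
contact_force: [0.6, 0.0, -4.8]
width: 0.0423
gripper_force: 61.8
```

```bash
python3 - <<'E'
from go import *
rel(B); rel(F)
E
```

```text
clock 4.25 in frame mm [ -1.1  -0.  283.5] yaw err deg 0.0 tilt [-0.0022  0.0011] F [ 0.6  0.  -4.8] w 0.0423 g 61.82075500488281
clock 4.25 in frame mm [ -63.1 -354.9  283.5] yaw err deg 14.75 tilt [-0.0022  0.0011] F [ 0.6  0.  -4.8] w 0.0423 g 61.82075500488281
```

>>> jog_arm(
  plan=[
    {"dx": 0,"dy": 0,"dz": 0,"ax": 0,"ay": 0,"az": 0.82,"grip": 1},
    {"dx": 0,"dy": 0,"dz": 0,"ax": 0,"ay": 0,"az": 0.82,"grip": 1},
    {"dx": 0,"dy": 0,"dz": 0,"ax": 0,"ay": 0,"az": 0.82,"grip": 1},
    {"dx": 3,"dy": -15,"dz": 0,"ax": 0,"ay": 0,"az": 0,"grip": 1},
    {"dx": 5,"dy": -28,"dz": 0,"ax": 0,"ay": 0,"az": 0,"grip": 1},
    {"dx": 5,"dy": -28,"dz": 0,"ax": 0,"ay": 0,"az": 0,"grip": 1},
    {"dx": 5,"dy": -28,"dz": 0,"ax": 0,"ay": 0,"az": 0,"grip": 1},
    {"dx": 5,"dy": -28,"dz": 0,"ax": 0,"ay": 0,"az": 0,"grip": 1},
    {"dx": 5,"dy": -28,"dz": 0,"ax": 0,"ay": 0,"az": 0,"grip": 1},
    {"dx": 5,"dy": -28,"dz": 0,"ax": 0,"ay": 0,"az": 0,"grip": 1},
    {"dx": 5,"dy": -28,"dz": 0,"ax": 0,"ay": 0,"az": 0,"grip": 1},
    {"dx": 5,"dy": -28,"dz": 0,"ax": 0,"ay": 0,"az": 0,"grip": 1},
    {"dx": 5,"dy": -28,"dz": 0,"ax": 0,"ay": 0,"az": 0,"grip": 1},
    {"dx": 3,"dy": -20,"dz": 0,"ax": 0,"ay": 0,"az": 0,"grip": 1},
    {"dx": 0,"dy": -8,"dz": 0,"ax": 0,"ay": 0,"az": 0,"grip": 1},
    {"dx": 0,"dy": 0,"dz": 0,"ax": 0,"ay": 0,"az": 0,"grip": 1},
    {"dx": 0,"dy": 0,"dz": 0,"ax": 0,"ay": 0,"az": 0,"grip": 1},
    {"dx": 0,"dy": 0,"dz": 0,"ax": 0,"ay": 0,"az": 0,"grip": 1},
  ],
)

```text
clock: 5.75
position: [0.5482, 0.045, 0.2842]
ee_rot: [0.0, 0.991, 0.13, -0.0]
contact_force: [0.2, -1.1, -4.7]
width: 0.0421
gripper_force: 62.2
```

```bash
python3 - <<'E'
from go import *
rel(F); grab('wrist','w3');grab('top','t3'); grab('side','s3')
a=cv2.imread('pics/w3.png');b=cv2.imread('pics/s3.png')
c=cv2.resize(b[220:370,240:420],(576,480),interpolation=cv2.INTER_CUBIC)[:,:]
cv2.imwrite('pics/m3.png',np.vstack([cv2.resize(np.hstack([a,c]),(800,316))]))
E
```

```text
clock 5.75 in frame mm [-11.7 -61.1 284.2] yaw err deg -0.01 tilt [-0.0007 -0.0009] F [ 0.2 -1.1 -4.7] w 0.0421 g 62.242008447647095
```

View pics/m3.png

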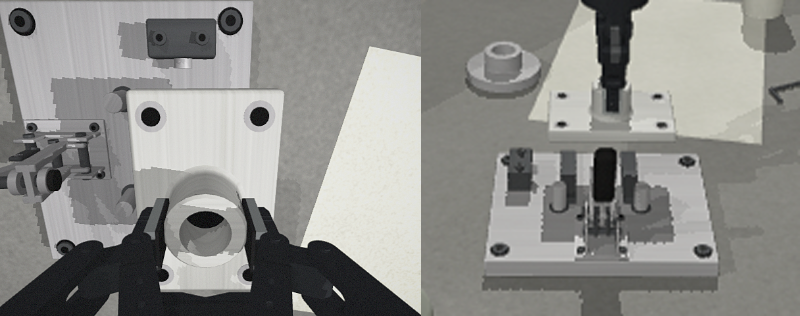

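The wrist view shows the bracket held square, with its edge just short of the dowels. The side view shows it level above the rails. I'll lower it.

>>> jog_arm(
  plan=[
    {"dx": 0,"dy": 0,"dz": 15,"ax": 0,"ay": 0,"az": 0,"grip": 1},
    {"dx": 0,"dy": 0,"dz": 18,"ax": 0,"ay": 0,"az": 0,"grip": 1},
    {"dx": 0,"dy": 0,"dz": 14,"ax": 0,"ay": 0,"az": 0,"grip": 1},
    {"dx": 0,"dy": 0,"dz": 6,"ax": 0,"ay": 0,"az": 0,"grip": 1},
    {"dx": 0,"dy": 0,"dz": 2,"ax": 0,"ay": 0,"az": 0,"grip": 1},
    {"dx": 0,"dy": 0,"dz": 0,"ax": 0,"ay": 0,"az": 0,"grip": 1},
    {"dx": 0,"dy": 0,"dz": 0,"ax": 0,"ay": 0,"az": 0,"grip": 1},
    {"dx": 0,"dy": 0,"dz": 0,"ax": 0,"ay": 0,"az": 0,"grip": 1},
  ],
)

```text
clock: 6.57
position: [0.5488, 0.0455, 0.2306]
ee_rot: [0.0, 0.992, 0.13, 0.001]
contact_force: [-0.1, -0.7, -4.1]
width: 0.0424
gripper_force: 62.1
```

>>> jog_arm(
  plan=[
    {"dx": 0,"dy": 0,"dz": 1,"ax": 0,"ay": 0,"az": 0,"grip": 1},
    {"dx": 0,"dy": 0,"dz": 1,"ax": 0,"ay": 0,"az": 0,"grip": 1},
    {"dx": 0,"dy": 0,"dz": 0,"ax": 0,"ay": 0,"az": 0,"grip": 1},
    {"dx": 0,"dy": 0,"dz": 0,"ax": 0,"ay": 0,"az": 0,"grip": 1},
  ],
)

```text
clock: 6.9
position: [0.5482, 0.0457, 0.2278]
ee_rot: [0.0, 0.991, 0.13, 0.0]
contact_force: [-0.1, 0.0, -4.1]
width: 0.0422
gripper_force: 62.1
```

>>> jog_arm(
  plan=[
    {"dx": 0,"dy": 0,"dz": 1,"ax": 0,"ay": 0,"az": 0,"grip": 1},
    {"dx": 0,"dy": 0,"dz": 1,"ax": 0,"ay": 0,"az": 0,"grip": 1},
    {"dx": 0,"dy": 0,"dz": 0,"ax": 0,"ay": 0,"az": 0,"grip": 1},
    {"dx": 0,"dy": 0,"dz": 0,"ax": 0,"ay": 0,"az": 0,"grip": 1},
  ],
)

```text
clock: 7.23
position: [0.5482, 0.0457, 0.2255]
ee_rot: [0.0, 0.992, 0.13, -0.0]
contact_force: [-0.4, 0.1, -5.5]
width: 0.0423
gripper_force: 62.1
```

>>> jog_arm(
  plan=[
    {"dx": 0,"dy": 0,"dz": 1,"ax": 0,"ay": 0,"az": 0,"grip": 1},
    {"dx": 0,"dy": 0,"dz": 0,"ax": 0,"ay": 0,"az": 0,"grip": 1},
    {"dx": 0,"dy": 0,"dz": 0,"ax": 0,"ay": 0,"az": 0,"grip": 1},
  ],
)

```text
clock: 7.48
position: [0.5482, 0.0457, 0.2246]
ee_rot: [0.0, 0.992, 0.13, -0.0]
contact_force: [0.4, 0.9, -4.7]
width: 0.0421
gripper_force: 62.3
```

>>> jog_arm(
  plan=[
    {"dx": 0,"dy": 0,"dz": 1,"ax": 0,"ay": 0,"az": 0,"grip": 1},
    {"dx": 0,"dy": 0,"dz": 0,"ax": 0,"ay": 0,"az": 0,"grip": 1},
    {"dx": 0,"dy": 0,"dz": 0,"ax": 0,"ay": 0,"az": 0,"grip": 1},
  ],
)

```text
clock: 7.73
position: [0.5482, 0.0457, 0.2245]
ee_rot: [0.0, 0.992, 0.13, 0.0]
contact_force: [-2.3, -0.2, 3.9]
width: 0.0421
gripper_force: 63.0
```

>>> jog_arm(
  plan=[
    {"dx": 0,"dy": -4,"dz": 0,"ax": 0,"ay": 0,"az": 0,"grip": 1},
    {"dx": 0,"dy": -4,"dz": 0,"ax": 0,"ay": 0,"az": 0,"grip": 1},
    {"dx": 0,"dy": -3,"dz": 0,"ax": 0,"ay": 0,"az": 0,"grip": 1},
    {"dx": 0,"dy": 0,"dz": 0,"ax": 0,"ay": 0,"az": 0,"grip": 1},
    {"dx": 0,"dy": 0,"dz": 0,"ax": 0,"ay": 0,"az": 0,"grip": 1},
  ],
)

```text
clock: 8.15
position: [0.5464, 0.0562, 0.2245]
ee_rot: [0.0, 0.991, 0.13, 0.002]
contact_force: [1.2, -3.4, 5.9]
width: 0.0426
gripper_force: 63.1
```

>>> jog_arm(
  plan=[
    {"dx": 0,"dy": -2,"dz": 0,"ax": 0,"ay": 0,"az": 0,"grip": 1},
    {"dx": 0,"dy": -1,"dz": 0,"ax": 0,"ay": 0,"az": 0,"grip": 1},
    {"dx": 0,"dy": 0,"dz": 0,"ax": 0,"ay": 0,"az": 0,"grip": 1},
    {"dx": 0,"dy": 0,"dz": 0,"ax": 0,"ay": 0,"az": 0,"grip": 1},
  ],
)

```text
clock: 8.48
position: [0.5457, 0.0587, 0.2245]
ee_rot: [0.001, 0.991, 0.13, 0.002]
contact_force: [1.5, -5.9, 6.5]
width: 0.0421
gripper_force: 63.2
```

```bash
python3 -c "
from go import *
rel(F)"
```

```text
clock 8.48 in frame mm [-10.5 -47.3 224.5] yaw err deg 0.01 tilt [ 0.0035 -0.0014] F [ 1.5 -5.9  6.5] w 0.0421 g 63.20337653160095
```

>>> jog_arm(
  plan=[
    {"dx": 0,"dy": -1.5,"dz": 0,"ax": 0,"ay": 0,"az": 0,"grip": 1},
    {"dx": 0,"dy": 0,"dz": 0,"ax": 0,"ay": 0,"az": 0,"grip": 1},
    {"dx": 0,"dy": 0,"dz": 0,"ax": 0,"ay": 0,"az": 0,"grip": 1},
  ],
)

```text
clock: 8.73
position: [0.5453, 0.0601, 0.2245]
ee_rot: [0.001, 0.991, 0.13, 0.002]
contact_force: [1.4, -5.0, 5.8]
width: 0.0423
gripper_force: 63.3
```

>>> jog_arm(
  plan=[
    {"dx": 0,"dy": -1.5,"dz": 0,"ax": 0,"ay": 0,"az": 0,"grip": 1},
    {"dx": 0,"dy": 0,"dz": 0,"ax": 0,"ay": 0,"az": 0,"grip": 1},
    {"dx": 0,"dy": 0,"dz": 0,"ax": 0,"ay": 0,"az": 0,"grip": 1},
  ],
)

```text
clock: 8.98
position: [0.5449, 0.0615, 0.2245]
ee_rot: [0.001, 0.991, 0.13, 0.002]
contact_force: [2.1, -6.0, 4.8]
width: 0.0425
gripper_force: 63.3
```

Those readings are still sliding friction, so I'll continue.

>>> jog_arm(
  plan=[
    {"dx": 0,"dy": -1.5,"dz": 0,"ax": 0,"ay": 0,"az": 0,"grip": 1},
    {"dx": 0,"dy": 0,"dz": 0,"ax": 0,"ay": 0,"az": 0,"grip": 1},
    {"dx": 0,"dy": 0,"dz": 0,"ax": 0,"ay": 0,"az": 0,"grip": 1},
  ],
)

```text
clock: 9.23
position: [0.5447, 0.0624, 0.2246]
ee_rot: [0.002, 0.991, 0.131, 0.002]
contact_force: [1.7, -8.3, 5.0]
width: 0.0425
gripper_force: 63.1
```

>>> jog_arm(
  plan=[
    {"dx": 0,"dy": -1.5,"dz": 0,"ax": 0,"ay": 0,"az": 0,"grip": 1},
    {"dx": 0,"dy": 0,"dz": 0,"ax": 0,"ay": 0,"az": 0,"grip": 1},
    {"dx": 0,"dy": 0,"dz": 0,"ax": 0,"ay": 0,"az": 0,"grip": 1},
  ],
)

```text
clock: 9.48
position: [0.5445, 0.0629, 0.2247]
ee_rot: [0.003, 0.991, 0.131, 0.002]
contact_force: [2.8, -11.7, 6.7]
width: 0.0422
gripper_force: 63.1
```

The dowels are reached, with motion stopping and force rising. Now I'll push +x to the end stop.

>>> jog_arm(
  plan=[
    {"dx": 3,"dy": 0,"dz": 0,"ax": 0,"ay": 0,"az": 0,"grip": 1},
    {"dx": 3,"dy": 0,"dz": 0,"ax": 0,"ay": 0,"az": 0,"grip": 1},
    {"dx": 2,"dy": 0,"dz": 0,"ax": 0,"ay": 0,"az": 0,"grip": 1},
    {"dx": 0,"dy": 0,"dz": 0,"ax": 0,"ay": 0,"az": 0,"grip": 1},
    {"dx": 0,"dy": 0,"dz": 0,"ax": 0,"ay": 0,"az": 0,"grip": 1},
  ],
)

```text
clock: 9.9
position: [0.5473, 0.0635, 0.2244]
ee_rot: [0.004, 0.991, 0.132, -0.006]
contact_force: [-10.8, -19.4, 17.7]
width: 0.042
gripper_force: 64.8
```

>>> jog_arm(
  plan=[
    {"dx": 1.5,"dy": 0,"dz": 0,"ax": 0,"ay": 0,"az": 0,"grip": 1},
    {"dx": 0,"dy": 0,"dz": 0,"ax": 0,"ay": 0,"az": 0,"grip": 1},
    {"dx": 0,"dy": 0,"dz": 0,"ax": 0,"ay": 0,"az": 0,"grip": 1},
  ],
)

```text
clock: 10.15
position: [0.5478, 0.0636, 0.2245]
ee_rot: [0.004, 0.991, 0.132, -0.007]
contact_force: [-13.2, -21.1, 20.6]
width: 0.0422
gripper_force: 65.0
```

```bash
python3 -c "
from go import *
rel(F)"
```

```text
clock 10.15 in frame mm [ -7.2 -43.  224.5] yaw err deg 0.17 tilt [-0.0136 -0.0099] F [-13.2 -21.1  20.6] w 0.0422 g 65.0230872631073
```

Friction is too high, with 21 N on the dowels and 20 N down. I'll relieve both before pushing x.

>>> jog_arm(
  plan=[
    {"dx": 0,"dy": 1.5,"dz": -1.2,"ax": 0,"ay": 0,"az": 0,"grip": 1},
    {"dx": 0,"dy": 1,"dz": -0.5,"ax": 0,"ay": 0,"az": 0,"grip": 1},
    {"dx": 0,"dy": 0,"dz": 0,"ax": 0,"ay": 0,"az": 0,"grip": 1},
    {"dx": 0,"dy": 0,"dz": 0,"ax": 0,"ay": 0,"az": 0,"grip": 1},
  ],
)

```text
clock: 10.48
position: [0.5481, 0.0629, 0.2246]
ee_rot: [0.002, 0.991, 0.131, -0.008]
contact_force: [-11.6, -12.3, 10.9]
width: 0.0425
gripper_force: 63.6
```

```bash
python3 -c "
from go import *
rel(F)"
```

```text
clock 10.48 in frame mm [ -7.1 -43.8 224.6] yaw err deg 0.1 tilt [-0.0148 -0.0057] F [-11.6 -12.3  10.9] w 0.0425 g 63.647512793540955
```

```bash
python3 - <<'E'
from go import *
grab('wrist','w4'); grab('top','t4')
a=cv2.imread('pics/w4.png');b=cv2.imread('pics/t4.png')
c=cv2.resize(b[195:295,215:325],(528,480),interpolation=cv2.INTER_CUBIC)
cv2.imwrite('pics/m4.png',cv2.resize(np.hstack([a,c]),(800,329)))
E
```

```text
(no output)
```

View pics/m4.png

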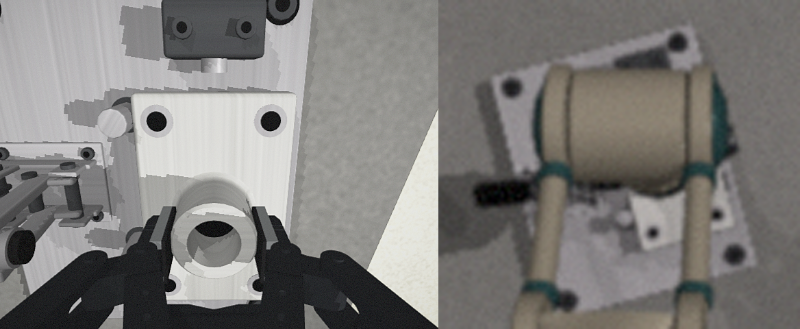

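The wrist view shows the end at row 94 and the button face at row 72, so about 10 mm of gap remains. It's stuck by friction, so I'll relieve more.

>>> jog_arm(
  plan=[
    {"dx": 0,"dy": 1.0,"dz": -1.0,"ax": 0,"ay": 0,"az": 0,"grip": 1},
    {"dx": 0,"dy": 0.8,"dz": -0.6,"ax": 0,"ay": 0,"az": 0,"grip": 1},
    {"dx": 0,"dy": 0,"dz": 0,"ax": 0,"ay": 0,"az": 0,"grip": 1},
    {"dx": 0,"dy": 0,"dz": 0,"ax": 0,"ay": 0,"az": 0,"grip": 1},
  ],
)

```text
clock: 10.92
position: [0.5526, 0.0634, 0.2258]
ee_rot: [-0.0, 0.992, 0.13, -0.001]
contact_force: [-1.0, -1.6, -4.7]
width: 0.0421
gripper_force: 62.1
```

```bash
python3 -c "
from go import *
rel(F)"
```

```text
clock 10.92 in frame mm [ -2.6 -44.4 225.8] yaw err deg -0.02 tilt [-0.0029  0.0003] F [-1.  -1.6 -4.7] w 0.0421 g 62.118494510650635
```

>>> jog_arm(
  plan=[
    {"dx": 1,"dy": 0,"dz": 0,"ax": 0,"ay": 0,"az": 0,"grip": 1},
    {"dx": 1,"dy": 0,"dz": 0.6,"ax": 0,"ay": 0,"az": 0,"grip": 1},
    {"dx": 0,"dy": 0,"dz": 0,"ax": 0,"ay": 0,"az": 0,"grip": 1},
    {"dx": 0,"dy": 0,"dz": 0,"ax": 0,"ay": 0,"az": 0,"grip": 1},
  ],
)

```text
clock: 11.25
position: [0.5555, 0.0642, 0.2261]
ee_rot: [-0.0, 0.992, 0.13, 0.0]
contact_force: [0.3, -0.4, -5.4]
width: 0.0421
gripper_force: 62.1
```

```bash
python3 -c "
from go import *
rel(F)"
```

```text
clock 11.25 in frame mm [  0.4 -44.4 226.1] yaw err deg -0.03 tilt [-0.0001  0.0007] F [ 0.3 -0.4 -5.4] w 0.0421 g 62.124924659729004
```

>>> jog_arm(
  plan=[
    {"dx": 1.5,"dy": 0,"dz": 0.3,"ax": 0,"ay": 0,"az": 0,"grip": 1},
    {"dx": 0,"dy": 0,"dz": 0,"ax": 0,"ay": 0,"az": 0,"grip": 1},
    {"dx": 0,"dy": 0,"dz": 0,"ax": 0,"ay": 0,"az": 0,"grip": 1},
  ],
)

```text
clock: 11.5
position: [0.5559, 0.0643, 0.2259]
ee_rot: [-0.0, 0.991, 0.13, -0.001]
contact_force: [-4.4, -1.7, -2.9]
width: 0.0422
gripper_force: 62.2
```

```bash
python3 -c "
from go import *
rel(F)"
```

```text
clock 11.5 in frame mm [  0.9 -44.4 225.9] yaw err deg -0.02 tilt [-0.0024  0.0001] F [-4.4 -1.7 -2.9] w 0.0422 g 62.177406549453735
```

Stop contact is at x ≈ 0.5 mm. I'll lower onto the rails and press lightly in y and x.

>>> jog_arm(
  plan=[
    {"dx": 0,"dy": 0,"dz": 0.8,"ax": 0,"ay": 0,"az": 0,"grip": 1},
    {"dx": 0,"dy": 0,"dz": 0.7,"ax": 0,"ay": 0,"az": 0,"grip": 1},
    {"dx": 0,"dy": -1.0,"dz": 0,"ax": 0,"ay": 0,"az": 0,"grip": 1},
    {"dx": 0,"dy": 0,"dz": 0,"ax": 0,"ay": 0,"az": 0,"grip": 1},
    {"dx": 0,"dy": 0,"dz": 0,"ax": 0,"ay": 0,"az": 0,"grip": 1},
  ],
)

```text
clock: 11.92
position: [0.5558, 0.0646, 0.2246]
ee_rot: [0.001, 0.991, 0.13, -0.001]
contact_force: [-4.5, -2.8, -1.1]
width: 0.0422
gripper_force: 62.4
```

```bash
python3 -c "
from go import *
rel(F)"
```

```text
clock 11.92 in frame mm [  0.8 -44.1 224.6] yaw err deg -0.0 tilt [-0.0018 -0.0014] F [-4.5 -2.8 -1.1] w 0.0422 g 62.37296104431152
```

>>> jog_arm(
  plan=[
    {"dx": 0.5,"dy": -1.0,"dz": 0,"ax": 0,"ay": 0,"az": 0,"grip": 1},
    {"dx": 0,"dy": 0,"dz": 0,"ax": 0,"ay": 0,"az": 0,"grip": 1},
    {"dx": 0,"dy": 0,"dz": 0,"ax": 0,"ay": 0,"az": 0,"grip": 1},
  ],
)

```text
clock: 12.17
position: [0.5559, 0.065, 0.2246]
ee_rot: [0.001, 0.991, 0.13, -0.001]
contact_force: [-5.6, -6.4, -0.1]
width: 0.0422
gripper_force: 62.6
```

```bash
python3 -c "
from go import *
rel(F)"
```

```text
clock 12.17 in frame mm [  1.  -43.7 224.6] yaw err deg 0.02 tilt [-0.0024 -0.0032] F [-5.6 -6.4 -0.1] w 0.0422 g 62.57356882095337
```

>>> jog_arm(
  plan=[
    {"dx": 0.5,"dy": -1.0,"dz": 0.3,"ax": 0,"ay": 0,"az": 0,"grip": 1},
    {"dx": 0,"dy": 0,"dz": 0,"ax": 0,"ay": 0,"az": 0,"grip": 1},
    {"dx": 0,"dy": 0,"dz": 0,"ax": 0,"ay": 0,"az": 0,"grip": 1},
  ],
)

```text
clock: 12.42
position: [0.556, 0.0654, 0.2247]
ee_rot: [0.002, 0.991, 0.131, -0.002]
contact_force: [-7.4, -8.8, 2.5]
width: 0.0422
gripper_force: 63.0
```

```bash
python3 -c "
from go import *
rel(F)"
```

```text
clock 12.42 in frame mm [  1.2 -43.4 224.7] yaw err deg 0.05 tilt [-0.0027 -0.005 ] F [-7.4 -8.8  2.5] w 0.0422 g 63.031933307647705
```

>>> jog_arm(
  plan=[
    {"dx": 0,"dy": 0,"dz": 0,"ax": 0,"ay": 0,"az": 0,"grip": 0.3},
    {"dx": 0,"dy": 0,"dz": 0,"ax": 0,"ay": 0,"az": 0,"grip": 0.3},
    {"dx": 0,"dy": 0,"dz": 0,"ax": 0,"ay": 0,"az": 0,"grip": 0.3},
    {"dx": 0,"dy": 0,"dz": 0,"ax": 0,"ay": 0,"az": 0,"grip": 0.2},
    {"dx": 0,"dy": 0,"dz": 0,"ax": 0,"ay": 0,"az": 0,"grip": 0.2},
    {"dx": 0,"dy": 0,"dz": 0,"ax": 0,"ay": 0,"az": 0,"grip": 0.2},
  ],
)

```text
clock: 12.92
position: [0.5572, 0.0676, 0.2245]
ee_rot: [-0.0, 0.991, 0.13, 0.001]
contact_force: [-0.3, 0.1, 0.7]
width: 0.068
gripper_force: 0.0
```

```bash
python3 -c "
from go import *
rel(F)"
```

```text
clock 12.92 in frame mm [  3.  -41.6 224.5] yaw err deg -0.01 tilt [0.0011 0.0002] F [-0.3  0.1  0.7] w 0.068 g 0.0
```

>>> jog_arm(
  plan=[
    {"dx": -2,"dy": 1.5,"dz": -5,"ax": 0,"ay": 0,"az": 0,"grip": 0},
    {"dx": 0,"dy": 0,"dz": -15,"ax": 0,"ay": 0,"az": 0,"grip": 0},
    {"dx": 0,"dy": 0,"dz": -30,"ax": 0,"ay": 0,"az": 0,"grip": 0},
    {"dx": 0,"dy": 0,"dz": -30,"ax": 0,"ay": 0,"az": 0,"grip": 0},
    {"dx": 0,"dy": 0,"dz": -30,"ax": 0,"ay": 0,"az": 0,"grip": 0},
    {"dx": -20,"dy": 0,"dz": -30,"ax": 0,"ay": 0,"az": 0,"grip": 0},
    {"dx": -20,"dy": 0,"dz": 0,"ax": 0,"ay": 0,"az": 0,"grip": 0},
    {"dx": 0,"dy": 0,"dz": 0,"ax": 0,"ay": 0,"az": 0,"grip": 0},
    {"dx": 0,"dy": 0,"dz": 0,"ax": 0,"ay": 0,"az": 0,"grip": 0},
  ],
)

```text
clock: 13.67
position: [0.516, 0.055, 0.3651]
ee_rot: [0.0, 0.992, 0.13, 0.001]
contact_force: [0.5, -0.1, 0.9]
width: 0.0854
gripper_force: 0.0
```

```bash
python3 - <<'E'
from go import *
rel(F); grab('wrist','w5'); st=sensors.get_state()
K,E=load('w5'); print('cam-tcp',-E[:3,:3].T@E[:3,3]-st['position'],st['qpos'])
for n,p in [('bottle',ray('top0',160.5,208,.17)),('bottle_base',ray('side0',229,412,0)),('sd_handle',ray('top0',169,293,.015)),('sd_tip',ray('top0',173,243,.01))]:
    d=p[:2]-F[:2];c,s=np.cos(F[2]),np.sin(F[2]);print(n,p.round(3),'fix',(c*d[0]+s*d[1]).round(3),(-s*d[0]+c*d[1]).round(3))
def P(x,y,z):
    c,s=np.cos(F[2]),np.sin(F[2]);return proj('w5',[F[0]+c*x-s*y,F[1]+s*x+c*y,z]).round(1)
print('expected flange corners',P(.07,0,.042),P(.07,-.09,.042),P(-.07,0,.042),P(-.07,-.09,.042),'button',P(.07,-.045,.035),'hub',P(0,-.045,.076),'dowels',P(.045,.008,.05),P(-.045,.008,.05),'grip',P(0,.098,.125))
E
```

```text
clock 13.67 in frame mm [-40.2 -43.1 365.1] yaw err deg -0.04 tilt [0.0015 0.    ] F [ 0.5 -0.1  0.9] w 0.0854 g 0.0
cam-tcp [ 0.07510353  0.01931641 -0.02954879] [-2.78009034e-02  2.19471643e-01  1.68738969e+00  1.59220000e-04
  1.23379931e+00  1.28229256e+00]
bottle [0.643 0.402 0.17 ] fix 0.172 0.26
bottle_base [0.648 0.414 0.   ] fix 0.181 0.27
sd_handle [0.399 0.421 0.015] fix -0.058 0.341
sd_tip [0.555 0.414 0.01 ] fix 0.09 0.294
expected flange corners [245.4  60.3] [380.7  60.1] [254.9 257.9] [371.6 257.7] button [313.   61.4] hub [313.4 173.3] dowels [233.5  99.8] [241.  229.7] grip [ 40.3 187.6]
```

View pics/w5.png

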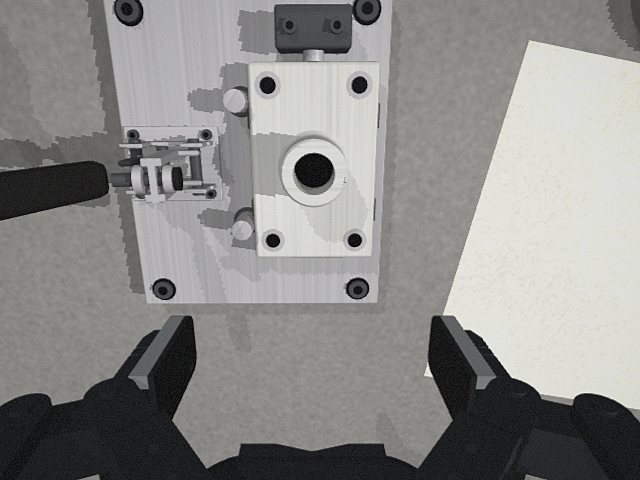

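It looks seated: flange edge x≈250–257, dowel tops at (236,101) and (242,230), and the end at row 62 against the button. I'll check this numerically from the holes and screws.

```bash
python3 - <<'E'
from go import *
from scipy.optimize import least_squares
a=cv2.cvtColor(cv2.imread('pics/w5.png'),cv2.COLOR_BGR2GRAY)
def dark(u,v,r=13,t=70):
    w=a[max(v-r,0):v+r+1,u-r:u+r+1]; ys,xs=np.nonzero(w<t); return np.array([xs.mean()+u-r,ys.mean()+max(v-r,0)])
def W(p,l): c,s=np.cos(p[2]),np.sin(p[2]); return [p[0]+c*l[0]-s*l[1],p[1]+s*l[0]+c*l[1],l[2]]
scr=[(dark(367,11),(1,-1)),(dark(164,289),(-1,1)),(dark(358,289),(-1,-1)),(dark(129,12),(1,1))]
hol=[(dark(268,85,10),(1,1)),(dark(360,85,10),(1,-1)),(dark(273,240,10),(-1,1)),(dark(355,240,10),(-1,-1))]
for zs,zh in [(.022,.042),(.025,.040)]:
  ff=lambda p:np.concatenate([proj('w5',W(p,(s[0]*p[3],s[1]*p[4],zs)))-o for o,s in scr]+[proj('w5',W(p,(x,.008,.05)))-o for o,x in [((236,101),.045),((242,230),-.045)]])
  f=least_squares(ff,[*F[:3],.1045,.0825]); g=least_squares(lambda p:np.concatenate([proj('w5',W(p,(s[0]*p[3],s[1]*p[4],zh)))-o for o,s in hol]),[F[0],F[1],F[2],.055,.031])
  d=g.x[:2]-f.x[:2];c,s=np.cos(f.x[2]),np.sin(f.x[2])
  print(f.x.round(4),g.x.round(4),'bracket in fix mm',1e3*(c*d[0]+s*d[1]),1e3*(-s*d[0]+c*d[1]),'dyaw',g.x[2]-f.x[2],f.fun.round(1))
# edge profiles: rows near button & columns near dowels
print(a[50:72,314].tolist()); print(a[101,238:262].tolist()); print(a[230,244:268].tolist())
E
```

```text
[0.5431 0.1061 0.2618 0.1035 0.0815] [0.5549 0.0634 0.2627 0.0552 0.0311] bracket in fix mm 0.2526650327996285 -44.33529971318642 dyaw 0.0009041577251923671 [ 0.5 -0.2  0.2 -0.4  0.2  0.   0.5 -0.1 -1.4 -0.   0.1  0.6]
[0.5434 0.1059 0.2618 0.1026 0.0807] [0.5546 0.0633 0.2627 0.0556 0.0313] bracket in fix mm -0.23668045256413847 -44.08038627702962 dyaw 0.0009365290047670949 [ 0.3 -0.   0.  -0.1  0.   0.3  0.3  0.1 -1.  -0.4  0.4  0.3]
[180, 178, 177, 173, 169, 176, 185, 189, 192, 195, 203, 86, 183, 197, 205, 206, 211, 208, 207, 211, 211, 208]
[185, 184, 178, 186, 182, 188, 208, 152, 123, 124, 103, 135, 177, 203, 214, 217, 214, 207, 211, 214, 215, 211, 211, 213]
[181, 184, 188, 183, 184, 183, 189, 190, 149, 88, 52, 136, 175, 211, 221, 221, 219, 213, 208, 213, 218, 223, 212, 188]
```

The bracket is home to within about 0.5 mm. Next I'll move above the handle and turn +90° to pinch it along fixture x, since q6 range rules out the other direction.

>>> jog_arm(
  plan=[
    {"dx": 4,"dy": -13,"dz": 0,"ax": 0,"ay": 0,"az": 0,"grip": 0},
    {"dx": 8,"dy": -28,"dz": 0,"ax": 0,"ay": 0,"az": 0,"grip": 0},
    {"dx": 8,"dy": -28,"dz": 0,"ax": 0,"ay": 0,"az": 0,"grip": 0},
    {"dx": 8,"dy": -28,"dz": 0,"ax": 0,"ay": 0,"az": 0,"grip": 0},
    {"dx": 8,"dy": -28,"dz": 0,"ax": 0,"ay": 0,"az": 0,"grip": 0},
    {"dx": 4,"dy": -16,"dz": 0,"ax": 0,"ay": 0,"az": 0,"grip": 0},
  ],
)

```text
clock: 14.22
position: [0.5197, 0.2046, 0.363]
ee_rot: [-0.001, 0.991, 0.131, -0.0]
contact_force: [1.4, 0.4, 0.4]
width: 0.0856
gripper_force: 0.0
```

>>> jog_arm(
  plan=[
    {"dx": 0,"dy": 0,"dz": 0,"ax": 0,"ay": 0,"az": -1,"grip": 0},
    {"dx": 0,"dy": 0,"dz": 0,"ax": 0,"ay": 0,"az": -1,"grip": 0},
    {"dx": 0,"dy": 0,"dz": 0,"ax": 0,"ay": 0,"az": -1,"grip": 0},
    {"dx": 0,"dy": 0,"dz": 0,"ax": 0,"ay": 0,"az": -1,"grip": 0},
    {"dx": 0,"dy": 0,"dz": 0,"ax": 0,"ay": 0,"az": -1,"grip": 0},
    {"dx": 0,"dy": 0,"dz": 0,"ax": 0,"ay": 0,"az": -1,"grip": 0},
    {"dx": 0,"dy": 0,"dz": 0,"ax": 0,"ay": 0,"az": -1,"grip": 0},
    {"dx": 0,"dy": 0,"dz": 0,"ax": 0,"ay": 0,"az": -1,"grip": 0},
    {"dx": 0,"dy": 0,"dz": 0,"ax": 0,"ay": 0,"az": -1,"grip": 0},
    {"dx": 0,"dy": 0,"dz": 0,"ax": 0,"ay": 0,"az": -1,"grip": 0},
    {"dx": 0,"dy": 0,"dz": 0,"ax": 0,"ay": 0,"az": -1,"grip": 0},
    {"dx": 0,"dy": 0,"dz": 0,"ax": 0,"ay": 0,"az": -1,"grip": 0},
    {"dx": 0,"dy": 0,"dz": 0,"ax": 0,"ay": 0,"az": -1,"grip": 0},
    {"dx": 0,"dy": 0,"dz": 0,"ax": 0,"ay": 0,"az": -1,"grip": 0},
    {"dx": 0,"dy": 0,"dz": 0,"ax": 0,"ay": 0,"az": -1,"grip": 0},
    {"dx": 0,"dy": 0,"dz": 0,"ax": 0,"ay": 0,"az": 0,"grip": 0},
    {"dx": 0,"dy": 0,"dz": 0,"ax": 0,"ay": 0,"az": 0,"grip": 0},
  ],
)

```text
clock: 15.63
position: [0.5196, 0.2019, 0.3632]
ee_rot: [-0.0, 0.61, 0.792, -0.001]
contact_force: [0.1, -0.9, 0.9]
width: 0.0856
gripper_force: 0.0
```

```bash
sed -i "s/^f=np.load.*/f=np.load('fit.npz');F=np.array([.5432,.1062,.2616]);B=f['B']/" go.py; python3 -c "
from go import *
rel(F);print(sensors.get_state()['qpos'])"
```

```text
clock 15.63 in frame mm [  1.9  98.6 363.2] yaw err deg 89.81 tilt [-0.0013 -0.0003] F [ 0.1 -0.9  0.9] w 0.0856 g 0.0
[ 2.45819456e-01  2.76443248e-01  1.61034194e+00  5.06684305e-05
  1.25615732e+00 -1.25189050e-02]
```

>>> jog_arm(
  plan=[
    {"dx": 0,"dy": -2,"dz": 15,"ax": 0,"ay": 0,"az": 0,"grip": 0},
    {"dx": 0,"dy": 0,"dz": 25,"ax": 0,"ay": 0,"az": 0,"grip": 0},
    {"dx": 0,"dy": 0,"dz": 22,"ax": 0,"ay": 0,"az": 0,"grip": 0},
    {"dx": 0,"dy": 0,"dz": 14,"ax": 0,"ay": 0,"az": 0,"grip": 0},
    {"dx": 0,"dy": 0,"dz": 6,"ax": 0,"ay": 0,"az": 0,"grip": 0},
    {"dx": 0,"dy": 0,"dz": 0,"ax": 0,"ay": 0,"az": 0,"grip": 0},
    {"dx": 0,"dy": 0,"dz": 0,"ax": 0,"ay": 0,"az": 0,"grip": 0},
  ],
  grip_force=25,
)

```text
clock: 16.22
position: [0.5175, 0.2013, 0.2823]
ee_rot: [0.0, 0.61, 0.793, 0.0]
contact_force: [-0.3, 0.3, -0.3]
width: 0.0852
gripper_force: 0.0
```

>>> jog_arm(
  plan=[
    {"dx": 0,"dy": 0,"dz": 0,"ax": 0,"ay": 0,"az": 0,"grip": 1},
    {"dx": 0,"dy": 0,"dz": 0,"ax": 0,"ay": 0,"az": 0,"grip": 1},
    {"dx": 0,"dy": 0,"dz": 0,"ax": 0,"ay": 0,"az": 0,"grip": 1},
    {"dx": 0,"dy": 0,"dz": 0,"ax": 0,"ay": 0,"az": 0,"grip": 1},
    {"dx": 0,"dy": 0,"dz": 0,"ax": 0,"ay": 0,"az": 0,"grip": 1},
    {"dx": 0,"dy": 0,"dz": 0,"ax": 0,"ay": 0,"az": 0,"grip": 1},
    {"dx": 0,"dy": 0,"dz": 0,"ax": 0,"ay": 0,"az": 0,"grip": 1},
    {"dx": 0,"dy": 0,"dz": 0,"ax": 0,"ay": 0,"az": 0,"grip": 1},
    {"dx": 0,"dy": 0,"dz": 0,"ax": 0,"ay": 0,"az": 0,"grip": 1},
    {"dx": 0,"dy": 0,"dz": 0,"ax": 0,"ay": 0,"az": 0,"grip": 1},
    {"dx": 0,"dy": 0,"dz": 0,"ax": 0,"ay": 0,"az": 0,"grip": 1},
    {"dx": 0,"dy": 0,"dz": 0,"ax": 0,"ay": 0,"az": 0,"grip": 1},
  ],
)

```text
clock: 17.22
position: [0.5176, 0.2013, 0.2829]
ee_rot: [0.001, 0.609, 0.793, 0.001]
contact_force: [2.9, 1.1, 4.2]
width: 0.0214
gripper_force: 29.9
```

```bash
python3 -c "
from go import *
rel(F)"
```

```text
clock 17.22 in frame mm [-1.000e-01  9.850e+01  2.829e+02] yaw err deg 89.96 tilt [0.0023 0.0006] F [2.9 1.1 4.2] w 0.0214 g 29.900900423526764
```

>>> jog_arm(
  plan=[
    {"dx": 5,"dy": 0,"dz": 1,"ax": 0,"ay": 0,"az": 0,"grip": 1},
    {"dx": 5,"dy": 0,"dz": 2,"ax": 0,"ay": 0,"az": 0,"grip": 1},
    {"dx": 5,"dy": 0,"dz": 2,"ax": 0,"ay": 0,"az": 0,"grip": 1},
    {"dx": 5,"dy": 0,"dz": 3,"ax": 0,"ay": 0,"az": 0,"grip": 1},
    {"dx": 0,"dy": 0,"dz": 0,"ax": 0,"ay": 0,"az": 0,"grip": 1},
    {"dx": 0,"dy": 0,"dz": 0,"ax": 0,"ay": 0,"az": 0,"grip": 1},
  ],
)

```text
clock: 17.72
position: [0.5126, 0.2204, 0.2752]
ee_rot: [0.001, 0.609, 0.793, 0.001]
contact_force: [2.8, -0.5, 6.3]
width: 0.0215
gripper_force: 30.3
```

>>> jog_arm(
  plan=[
    {"dx": 4,"dy": 0,"dz": 3,"ax": 0,"ay": 0,"az": 0,"grip": 1},
    {"dx": 4,"dy": 0,"dz": 3,"ax": 0,"ay": 0,"az": 0,"grip": 1},
    {"dx": 4,"dy": 0,"dz": 4,"ax": 0,"ay": 0,"az": 0,"grip": 1},
    {"dx": 2,"dy": 0,"dz": 4,"ax": 0,"ay": 0,"az": 0,"grip": 1},
    {"dx": 1,"dy": 0,"dz": 5,"ax": 0,"ay": 0,"az": 0,"grip": 1},
    {"dx": 0,"dy": 0,"dz": 0,"ax": 0,"ay": 0,"az": 0,"grip": 1},
    {"dx": 0,"dy": 0,"dz": 0,"ax": 0,"ay": 0,"az": 0,"grip": 1},
  ],
)

```text
clock: 18.3
position: [0.5083, 0.2362, 0.2565]
ee_rot: [-0.0, 0.609, 0.793, 0.002]
contact_force: [1.3, 5.7, 7.7]
width: 0.0216
gripper_force: 30.4
```

```bash
python3 -c "
from go import *
rel(F)"
```

```text
clock 18.3 in frame mm [-1.000e-01  1.346e+02  2.565e+02] yaw err deg 89.95 tilt [0.0024 0.0033] F [1.3 5.7 7.7] w 0.0216 g 30.353753864765167
```

>>> jog_arm(
  plan=[
    {"dx": 0,"dy": 0,"dz": 5,"ax": 0,"ay": 0,"az": 0,"grip": 1},
    {"dx": 0,"dy": 0,"dz": 6,"ax": 0,"ay": 0,"az": 0,"grip": 1},
    {"dx": -1,"dy": 0,"dz": 6,"ax": 0,"ay": 0,"az": 0,"grip": 1},
    {"dx": -1,"dy": 0,"dz": 7,"ax": 0,"ay": 0,"az": 0,"grip": 1},
    {"dx": -0.5,"dy": 0,"dz": 6,"ax": 0,"ay": 0,"az": 0,"grip": 1},
    {"dx": 0,"dy": 0,"dz": 0,"ax": 0,"ay": 0,"az": 0,"grip": 1},
    {"dx": 0,"dy": 0,"dz": 0,"ax": 0,"ay": 0,"az": 0,"grip": 1},
  ],
)

```text
clock: 18.88
position: [0.5091, 0.2335, 0.2248]
ee_rot: [-0.0, 0.609, 0.793, 0.001]
contact_force: [2.5, 6.2, -1.8]
width: 0.0219
gripper_force: 28.0
```

```bash
python3 -c "
from go import *
rel(F)"
```

```text
clock 18.88 in frame mm [ -0.  131.8 224.8] yaw err deg 89.95 tilt [0.0015 0.0022] F [ 2.5  6.2 -1.8] w 0.0219 g 27.961146533489227
```

>>> jog_arm(
  plan=[
    {"dx": -0.5,"dy": 0,"dz": 5,"ax": 0,"ay": 0,"az": 0,"grip": 1},
    {"dx": 0,"dy": 0,"dz": 4,"ax": 0,"ay": 0,"az": 0,"grip": 1},
    {"dx": 0,"dy": 0,"dz": 3,"ax": 0,"ay": 0,"az": 0,"grip": 1},
    {"dx": 0,"dy": 0,"dz": 2,"ax": 0,"ay": 0,"az": 0,"grip": 1},
    {"dx": 0,"dy": 0,"dz": 0,"ax": 0,"ay": 0,"az": 0,"grip": 1},
    {"dx": 0,"dy": 0,"dz": 0,"ax": 0,"ay": 0,"az": 0,"grip": 1},
  ],
)

```text
clock: 19.38
position: [0.5095, 0.2322, 0.2112]
ee_rot: [0.001, 0.609, 0.793, 0.001]
contact_force: [4.9, 3.5, 1.4]
width: 0.0214
gripper_force: 28.5
```

```bash
python3 -c "
from go import *
rel(F)"
```

```text
clock 19.38 in frame mm [  0.  130.5 211.2] yaw err deg 89.97 tilt [0.0019 0.0005] F [4.9 3.5 1.4] w 0.0214 g 28.499029576778412
```

>>> jog_arm(
  plan=[
    {"dx": 0,"dy": 0,"dz": 2,"ax": 0,"ay": 0,"az": 0,"grip": 1},
    {"dx": 0,"dy": 0,"dz": 2,"ax": 0,"ay": 0,"az": 0,"grip": 1},
    {"dx": 0,"dy": 0,"dz": 0,"ax": 0,"ay": 0,"az": 0,"grip": 1},
    {"dx": 0,"dy": 0,"dz": 0,"ax": 0,"ay": 0,"az": 0,"grip": 1},
  ],
)

```text
clock: 19.72
position: [0.5095, 0.232, 0.2073]
ee_rot: [0.001, 0.609, 0.793, 0.001]
contact_force: [4.5, 2.7, 2.7]
width: 0.0215
gripper_force: 28.8
```

>>> jog_arm(
  plan=[
    {"dx": 0,"dy": 0,"dz": 2,"ax": 0,"ay": 0,"az": 0,"grip": 1},
    {"dx": 0,"dy": 0,"dz": 2,"ax": 0,"ay": 0,"az": 0,"grip": 1},
    {"dx": 0,"dy": 0,"dz": 0,"ax": 0,"ay": 0,"az": 0,"grip": 1},
    {"dx": 0,"dy": 0,"dz": 0,"ax": 0,"ay": 0,"az": 0,"grip": 1},
  ],
)

```text
clock: 20.05
position: [0.5096, 0.2318, 0.2036]
ee_rot: [0.001, 0.609, 0.793, 0.001]
contact_force: [4.9, 2.2, 6.1]
width: 0.0214
gripper_force: 29.3
```

I'll release, lift, shut the fingers and press down on the grip from above. The contact height will verify closure.

>>> jog_arm(
  plan=[
    {"dx": 0,"dy": 0,"dz": -1,"ax": 0,"ay": 0,"az": 0,"grip": 0},
    {"dx": 0,"dy": 0,"dz": 0,"ax": 0,"ay": 0,"az": 0,"grip": 0},
    {"dx": 0,"dy": 0,"dz": 0,"ax": 0,"ay": 0,"az": 0,"grip": 0},
    {"dx": 0,"dy": 0,"dz": 0,"ax": 0,"ay": 0,"az": 0,"grip": 0},
    {"dx": 0,"dy": 0,"dz": 0,"ax": 0,"ay": 0,"az": 0,"grip": 0},
    {"dx": 0,"dy": 0,"dz": -10,"ax": 0,"ay": 0,"az": 0,"grip": 0},
    {"dx": 0,"dy": 0,"dz": -20,"ax": 0,"ay": 0,"az": 0,"grip": 0},
    {"dx": 0,"dy": 0,"dz": -25,"ax": 0,"ay": 0,"az": 0,"grip": 0},
    {"dx": 0,"dy": 0,"dz": 0,"ax": 0,"ay": 0,"az": 0,"grip": 1},
    {"dx": 0,"dy": 0,"dz": 0,"ax": 0,"ay": 0,"az": 0,"grip": 1},
    {"dx": 0,"dy": 0,"dz": 0,"ax": 0,"ay": 0,"az": 0,"grip": 1},
    {"dx": 0,"dy": 0,"dz": 0,"ax": 0,"ay": 0,"az": 0,"grip": 1},
    {"dx": 0,"dy": 0,"dz": 0,"ax": 0,"ay": 0,"az": 0,"grip": 1},
    {"dx": 0,"dy": 0,"dz": 0,"ax": 0,"ay": 0,"az": 0,"grip": 1},
    {"dx": 0,"dy": 0,"dz": 0,"ax": 0,"ay": 0,"az": 0,"grip": 1},
    {"dx": 0,"dy": 0,"dz": 0,"ax": 0,"ay": 0,"az": 0,"grip": 1},
    {"dx": 0,"dy": 0,"dz": 0,"ax": 0,"ay": 0,"az": 0,"grip": 1},
    {"dx": 0,"dy": 0,"dz": 0,"ax": 0,"ay": 0,"az": 0,"grip": 1},
  ],
)

```text
clock: 21.55
position: [0.5088, 0.232, 0.2591]
ee_rot: [-0.0, 0.609, 0.793, -0.0]
contact_force: [0.3, 0.0, 0.5]
width: 0.0002
gripper_force: 0.0
```

>>> jog_arm(
  plan=[
    {"dx": 0,"dy": 0,"dz": 10,"ax": 0,"ay": 0,"az": 0,"grip": 1},
    {"dx": 0,"dy": 0,"dz": 6,"ax": 0,"ay": 0,"az": 0,"grip": 1},
    {"dx": 0,"dy": 0,"dz": 0,"ax": 0,"ay": 0,"az": 0,"grip": 1},
    {"dx": 0,"dy": 0,"dz": 0,"ax": 0,"ay": 0,"az": 0,"grip": 1},
  ],
)

```text
clock: 21.88
position: [0.5085, 0.2319, 0.2423]
ee_rot: [-0.001, 0.609, 0.793, -0.001]
contact_force: [0.2, 0.2, 0.2]
width: -0.0004
gripper_force: 0.0
```

>>> jog_arm(
  plan=[
    {"dx": 0,"dy": 0,"dz": 3,"ax": 0,"ay": 0,"az": 0,"grip": 1},
    {"dx": 0,"dy": 0,"dz": 2,"ax": 0,"ay": 0,"az": 0,"grip": 1},
    {"dx": 0,"dy": 0,"dz": 0,"ax": 0,"ay": 0,"az": 0,"grip": 1},
    {"dx": 0,"dy": 0,"dz": 0,"ax": 0,"ay": 0,"az": 0,"grip": 1},
  ],
)

```text
clock: 22.22
position: [0.5088, 0.232, 0.2382]
ee_rot: [0.0, 0.609, 0.793, -0.0]
contact_force: [-0.4, -1.1, 0.3]
width: -0.0003
gripper_force: 0.0
```

>>> jog_arm(
  plan=[
    {"dx": 0,"dy": 0,"dz": 2,"ax": 0,"ay": 0,"az": 0,"grip": 1},
    {"dx": 0,"dy": 0,"dz": 1,"ax": 0,"ay": 0,"az": 0,"grip": 1},
    {"dx": 0,"dy": 0,"dz": 0,"ax": 0,"ay": 0,"az": 0,"grip": 1},
    {"dx": 0,"dy": 0,"dz": 0,"ax": 0,"ay": 0,"az": 0,"grip": 1},
  ],
)

```text
clock: 22.55
position: [0.509, 0.2321, 0.2358]
ee_rot: [0.0, 0.609, 0.793, 0.0]
contact_force: [0.4, 0.3, 3.5]
width: 0.0001
gripper_force: 1.7
```

>>> jog_arm(
  plan=[
    {"dx": 0,"dy": 0,"dz": 1.5,"ax": 0,"ay": 0,"az": 0,"grip": 1},
    {"dx": 0,"dy": 0,"dz": 1.5,"ax": 0,"ay": 0,"az": 0,"grip": 1},
    {"dx": 0,"dy": 0,"dz": 0,"ax": 0,"ay": 0,"az": 0,"grip": 1},
    {"dx": 0,"dy": 0,"dz": 0,"ax": 0,"ay": 0,"az": 0,"grip": 1},
  ],
)

```text
clock: 22.88
position: [0.509, 0.2322, 0.2346]
ee_rot: [0.001, 0.609, 0.793, 0.001]
contact_force: [-3.0, -0.4, 15.5]
width: 0.0002
gripper_force: 7.9
```

>>> jog_arm(
  plan=[
    {"dx": 0,"dy": 0,"dz": -10,"ax": 0,"ay": 0,"az": 0,"grip": 1},
    {"dx": 0,"dy": 0,"dz": -30,"ax": 0,"ay": 0,"az": 0,"grip": 1},
    {"dx": 0,"dy": 0,"dz": -30,"ax": 0,"ay": 0,"az": 0,"grip": 1},
    {"dx": 0,"dy": 0,"dz": -30,"ax": 0,"ay": 0,"az": 0,"grip": 1},
    {"dx": 0,"dy": 0,"dz": -30,"ax": 0,"ay": 0,"az": 0,"grip": 1},
    {"dx": -30,"dy": 0,"dz": 0,"ax": 0,"ay": 0,"az": 0,"grip": 1},
    {"dx": -30,"dy": 0,"dz": 0,"ax": 0,"ay": 0,"az": 0,"grip": 1},
    {"dx": -30,"dy": 0,"dz": 0,"ax": 0,"ay": 0,"az": 0,"grip": 1},
    {"dx": -30,"dy": 0,"dz": 0,"ax": 0,"ay": 0,"az": 0,"grip": 1},
    {"dx": -30,"dy": 0,"dz": 0,"ax": 0,"ay": 0,"az": 0,"grip": 1},
    {"dx": 0,"dy": 0,"dz": 0,"ax": 0,"ay": 0,"az": 0,"grip": 1},
    {"dx": 0,"dy": 0,"dz": 0,"ax": 0,"ay": 0,"az": 0,"grip": 1},
  ],
)

```text
clock: 23.88
position: [0.5477, 0.0858, 0.3619]
ee_rot: [-0.0, 0.61, 0.792, -0.0]
contact_force: [-0.3, 0.9, 0.3]
width: 0.0001
gripper_force: 0.0
```

```bash
python3 -c "
from go import *
rel(F); grab('wrist','w6')"
```

```text
clock 23.88 in frame mm [ -0.9 -20.9 361.9] yaw err deg 89.78 tilt [-0.0007  0.0002] F [-0.3  0.9  0.3] w 0.0001 g 0.0
```

View pics/w6.png

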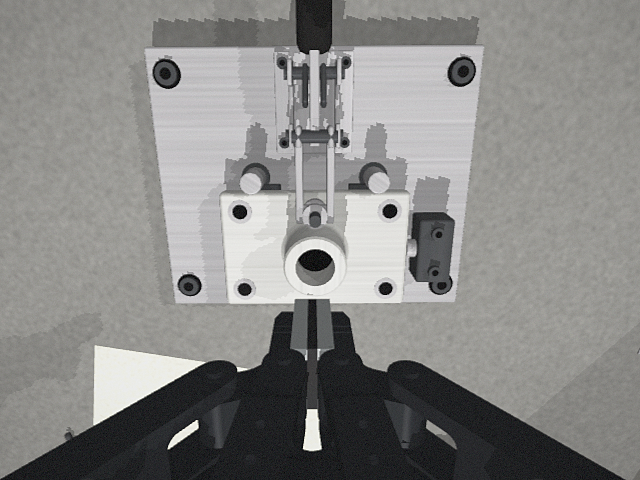

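The wrist view shows the arm closed with its pad on the flange at (316,215). The long edge is against both dowels (row ~192) and the short end is against the button (column ~408). I'll do a quick numeric check, then hand in if it passes.

```bash
python3 - <<'E'
from go import *
from scipy.optimize import least_squares
a=cv2.cvtColor(cv2.imread('pics/w6.png'),cv2.COLOR_BGR2GRAY)
def dark(u,v,r,t=70):
    w=a[v-r:v+r+1,u-r:u+r+1]; ys,xs=np.nonzero(w<t); return np.array([xs.mean()+u-r,ys.mean()+v-r])
def W(p,l): c,s=np.cos(p[2]),np.sin(p[2]); return [p[0]+c*l[0]-s*l[1],p[1]+s*l[0]+c*l[1],l[2]]
scr=[(dark(167,73,15),(-1,1)),(dark(462,72,15),(1,1)),(dark(189,286,13),(-1,-1))]
hol=[(dark(240,212,9),(-1,1)),(dark(390,211,9),(1,1)),(dark(245,290,9),(-1,-1)),(dark(386,289,9),(1,-1))]
fit=lambda L,z,h:least_squares(lambda p:np.concatenate([proj('w6',W(p,(s[0]*h[0],s[1]*h[1],z)))-o for o,s in L]),F).x
f=fit(scr,.022,(.1032,.0813)); g=fit(hol,.042,(.0552,.0311))
d=g[:2]-f[:2];c,s=np.cos(f[2]),np.sin(f[2]); e=1e3*np.array([c*d[0]+s*d[1],-s*d[0]+c*d[1]+.045]); print(e,g[2]-f[2])
if abs(e).max()<1.3 and abs(g[2]-f[2])<.015: print(manip.sign_off())
E
```

```text
[ 0.33803205 -1.05112545] 0.0008715601115522054
the job is handed in; nothing more can be done
None
```

The bracket is seated against both dowels and the end stop, with camera checks putting it within about 1 mm of home; the toggle clamp is closed on it, the arm is clear, and the job was handed in at about 24 s of the 72 s allowed, with no verdict returned.

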